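# Shut down and blank off the bench dust extractor

### The job

Shut the dust extractor down for the night: first turn its fan-speed knob anticlockwise all the way to the off stop, then set the blanking cap squarely on the open inlet flange, close both halves of the hinged clamp ring fully around the two flanges, and swing the hook latch home over its pin to lock the ring. Leave the other things on the bench where they are.

Things in the scene. Friction and masses are not known exactly. Their poses are not given: they have to be found in the camera images.
- extractor: bench dust extractor, a fixed grey steel case 300 (x) x 360 (y) x 150 mm high; origin at the centre of its underside, on the table, its x axis points from its front to its back, y to its left. On its flat top: the inlet with the clamp ring (right), the fan knob (front left)
- fan_knob (a joint): angle of the fan-speed knob: 0 at the off stop (fully anticlockwise seen from above), grows clockwise to 4.7 rad; stays where it is left, turns with 0.06 N m
- fan_knob_grip (a point): on the knob's upright axis, at the height to grip its black bar. Bar: 42 mm long along this point's x axis (turns with the knob; white pointer stroke on its -x half), 14 mm thick, from 25 mm below this point to 7 mm above; under it a 44 mm disc (top 23 mm below) on a 68 mm base; the case top lies 37 mm below
- cap_grip (a point): loose aluminium blanking cap (about 0.22 kg), standing on its pilot: disc 80 mm across, hand knob on top, pilot below. This point: on its axis, in the knob, 44 mm above its underside. From this point: knob (30 mm diameter) -26 to +16 mm; disc top -29, dish round the knob's foot -26, disc underside (sealing face) -34; pilot -34 to -44, 52 mm diameter, its lower 6 mm tapering to 42
- inlet (a point): centre of the upper face of the fixed inlet flange (80 mm outer diameter, 58 mm bore, 5 mm thick), 45 mm above the case top; axes as the extractor's. With the cap seated, point cap_grip is 34 mm above this point
- clamp_hinge (a point): on the upright hinge pin common to both clamp halves, at the height of the flange face, 56 mm behind (+x of the extractor) the inlet axis
- clamp_left (a joint): opening angle of the left (+y) half of the clamp ring about the hinge pin: 0 fully closed (stop), grows as it swings open to the left, to 1.4 rad. A half-ring of steel channel, 94 mm outer diameter when closed, 21 mm high, centred on the flange face; stays where it is left, turns with 0.12 N m
- clamp_right (a joint): the same for the right (-y) half, which swings open to the right; it carries the latch
- left_lug (a point): centre of the lug at the free end of the left half, 118 mm from the hinge axis: 33 mm long (along point x, which points to the hinge), 10 mm thick (y), 28 high. Its outer face, to push on, lies 5 mm to +y. Closed, the lugs face each other at the front of the inlet, 8 mm apart. An upright 8 mm pin, the latch's keeper, stands on it 4 mm farther from the hinge, up to 28 mm above this point
- right_lug (a point): the same on the right half; its outer face, to push on, is 5 mm to -y of this point . Both lugs' centres lie 3 mm above the flange face. The latch pivots on this lug's top
- latch (a joint): angle of the hook latch: 0 fully home (stop), its tooth behind the keeper pin; grows as it swings out towards the extractor's front (anticlockwise from above), to 1.6 rad. Stays where it is left, turns with 0.05 N m
- latch_pivot (a point): upright pivot of the latch on top of the right lug, at mid-thickness of its 6 mm plate; point y axis points along the latch
- latch_tab (a point): middle of the upright black thumb post (12 mm diameter, from 19 mm below this point to 9 mm above it) near the free end of the latch, 72 mm along +y and 3 mm along -x of the pivot's axes; push it sideways to swing the latch. At home it stands 63 mm left of and 69 mm in front of the inlet axis, 37 mm above the flange face
- spool: spool of white line, 72 mm diameter, 70 high, standing (origin: centre of its underside); not needed
- bobbin: small black bobbin, 44 mm diameter, 38 high, standing; not needed
- tape_roll: roll of paper tape, 96 mm diameter, 24 high, lying on the back left of the extractor's top; not needed
- tin: tin can with a cap, 90 mm diameter, 150 high; not needed
- jar: glass jar with a steel lid, 68 mm diameter, 100 high; not needed
- ferrule_box: closed card box, 90 x 120 x 50 high; not needed
- hammer: hammer, 280 mm long, lying; not needed
- screwdriver: screwdriver, 180 mm long, lying; not needed
There are look-alikes about, which are no part of the job. What is shaped like the part that bears cap_grip but pink or red is not meant.

How it is judged:
By the outcome, as a careful person would: the job done as asked, in the order asked, and still so for the second after the job is handed in, with the robot touching nothing.
It also fails if it takes over 72 s, if anything falls off the work surface, if the arm or the gripper's body presses on something with over 40 N, if the wrist force passes 120 N, or if a joint passes its speed limit or range.

### The arm

A 6-joint arm with a two-finger parallel gripper is mounted at the origin on the work surface. World frame = base frame: x ahead of the robot, y to its left, z up, the work surface at z = 0. Lengths are in m, angles in rad, forces in N, time in s.
With the tool pointing down it reaches from about 0.325 to 0.925 m from the base axis. Payload 3.1 kg.
Tool frame: the origin (TCP) lies midway between the tips of the shut fingers; the grasp point (between the pads) lies 19 mm behind it (bot.grip_point_offset is the distance from the TCP to the grasp point, in m); z points along the fingers, y is the direction in which the jaws open and shut (so a half turn about z gives the same grasp; the last joint's range is limited). The gripper opens to 85 mm and grips with 20 to 120 N. Pads are 22 mm wide; open, the fingers measure 114 mm over their backs; the gripper's body (76 mm by 85 mm) begins 54 mm behind the grasp point. The pads swing forward as they close: fully open they stand 13 mm farther back than shut.
Start: joints at [-1.377, 0.217, 1.613, -0, 1.311, -0.112], TCP at [0.188, -0.596, 0.231] pointing down, gripper open.
Joint ranges: [-2.75, 2.75], [-0.78, 2.1], [0.31, 2.55], [-1.13, 4.27], [0.13, 2.63], [-2.58, 2.58]. Speed limits (rad/s): [2.79, 2.79, 3.14, 3.14, 3.14, 3.14].

### API

Orientations are given as a unit quaternion [x, y, z, w].
In Python, from cell import sensors, viewer, bot, spotter gives the robot as it stands.
- The arm moves only by the shell command python3 -m crank 'ROWS'. ROWS is JSON, one flat list of numbers, 5 for each row, row after row: the shift along the tool's x, y, z in cm, then the turn about the tool's z in rad, then the finger opening in cm, from 0 to 8.54. In form: [tx, ty, tz, spin, claw, tx, ty, tz, spin, claw, ...]. A call has 1 to 20 rows; each row shifts and turns the commanded pose from where the row before left it, along the tool's axes as they then stand; what a row does not reach is not made up. A row lasts 1/12 s, in which the tool goes at most 41.7 mm and 7.16 degrees, less where a joint would pass 70% of its speed; a pose out of reach is approached as far as the arm can. A call is refused whole if a number of a shift passes 4.17 or a number of a turn 0.125, either way. A call with a gripper value outside its range is refused whole. The fingers move at their own pace and stop on an object; the grip force is fixed at half the most. Time passes only in rows, so rows that do not move let the fingers close. It gives the time, the measured TCP pose, the force and the opening at its end, in the units of the state.
- sensors.read_state(): the state, without advancing time (a new reading comes with each control period).
- viewer.read_camera(name): name is "scene" or "top"; returns a dict with "color" (420x560x3 uint8, red, green, blue), "intrinsics" (3x3 intrinsics, pixels), "world_from_camera" (4x4, takes a point from camera to world coordinates). Camera axes: x right, y down, z forward; pixel columns grow to the right and rows downward; lengths in m; the calibration is good to about 2 mm. A picture is of the moment at which its call begins. There is no depth.
- bot.finish_job(): hands the job in, once; it reports no verdict.
Trained networks look in a picture, given as the dict that the camera call returned (one of the last four; its "shot" number tells which), for a name from the list of things; names that differ only in an ending like _2 or _b are one class to them, and where a whole thing is asked for, a point or a joint stands for the part that bears it (a point fixed in the world has none). Each returns a list of dicts, best first, with "score" (0 to 1); they miss things now and then, are a little off and sometimes report something else, mostly with a low value. They report only what shows in the picture. A call takes as long as a camera call. They do not tell look-alikes from the thing itself.
- spotter.spot_in(query, picture): "at" ([x, y, z] in m, in world coordinates, good to about 4 mm: the middle of the surface that is visible of it).
- spotter.cut_out(query, picture): "pixels" (420x560 bool, what is visible of it).
The state is a dict: "time": time; "q": joint angles; "joint_vel": joint speeds; "tau": joint torques, N m; "eef_pos": TCP position; "ee_rot": TCP orientation; "ft_force": force on the tool from outside, world axes, zero at the start; "torque": the same for the moment, N m; "width": finger opening in m.
Only numpy, scipy, OpenCV 4.12 (cv2) and the standard library are available. Lean on these libraries where they do the work, as an engineer would, in place of code of your own. Each camera call takes 0.05 s, during which the arm holds its last target. There are 200 camera calls.

## Working session

There is one attempt and no reset: what is moved stays moved. The work goes in short steps, Python scripts to look and compute and a shell command to move; the robot and the scene stay as the last step left them, time stands still between calls to the robot, and variables do not carry over. Pictures are saved under pics/ and viewed, on a budget of 10 in all, crops included, one or two more only if the job needs it, and the job is handed in when it is done.

```bash
ls; mkdir -p pics; cat > h.py <<'E'
import numpy as np, cv2
from scipy.spatial.transform import Rotation as R
from cell import sensors, viewer, bot, spotter
def shot(name,save=None,crop=None,s=1):
    p=viewer.read_camera(name)
    if save:
        im=p["color"][:,:,::-1]
        if crop: im=im[crop[1]:crop[3],crop[0]:crop[2]]
        im=cv2.resize(im,None,fx=s,fy=s,interpolation=cv2.INTER_CUBIC)
        cv2.imwrite("pics/"+save,im)
    return p
def ray(p,u,v,z):
    K=np.array(p["intrinsics"]);T=np.array(p["world_from_camera"])
    d=T[:3,:3]@np.linalg.solve(K,[u,v,1]);o=T[:3,3]
    return o+d*(z-o[2])/d[2]
def proj(p,X):
    K=np.array(p["intrinsics"]);T=np.array(p["world_from_camera"])
    c=T[:3,:3].T@(np.array(X)-T[:3,3]);c=K@c;return c[:2]/c[2]
def st():
    s=sensors.read_state();r=R.from_quat(s["ee_rot"])
    print("t",round(s["time"],2),"tcp",np.round(s["eef_pos"],4),"x-axis",np.round(r.as_matrix()[:,0],3),"z",np.round(r.as_matrix()[:,2],3),"F",np.round(s["ft_force"],1),"w",round(s["width"],4),"q",np.round(s["q"],2))
    return s,r
def go(target,claw=None,yaw=None):
    "print shift in tool axes cm"
    s=sensors.read_state();r=R.from_quat(s["ee_rot"])
    print(np.round(r.inv().apply(np.array(target)-s["eef_pos"])*100,2))
E
cat > a.py <<'E'
from h import *
st()
a=shot("scene","s0.png",s=1.4);b=shot("top","t0.png",s=1.4)
for n,p in(("scene",a),("top",b)):
    print(n,np.round(p["world_from_camera"],3).tolist())
    for q in["extractor","fan_knob_grip","cap_grip","inlet","clamp_hinge","left_lug","right_lug","latch_pivot","latch_tab","clamp_left","latch","tape_roll"]:
        try:
            for d in spotter.spot_in(q,p)[:3]: print(q,round(d["score"],2),np.round(d["at"],3),np.round(proj(p,d["at"])))
        except Exception as e: print(q,e)
E
python3 a.py
```

```text
pics
t 0.0 tcp [ 0.188  -0.5952  0.23  ] x-axis [0.954 0.301 0.   ] z [-0.     0.002 -1.   ] F [0.4 0.9 0.4] w 0.0855 q [-1.38  0.22  1.61 -0.    1.31 -0.11]
scene [[0.821, 0.32, -0.473, 1.05], [0.571, -0.462, 0.678, -0.674], [-0.001, -0.827, -0.562, 0.724], [0.0, 0.0, 0.0, 1.0]]
extractor 0.73 [0.636 0.003 0.149] [300. 213.]
extractor 0.43 [ 0.622 -0.034  0.209] [288. 199.]
fan_knob_grip 0.45 [0.499 0.239 0.176] [304. 155.]
fan_knob_grip 0.32 [ 0.487 -0.286  0.065] [180. 280.]
cap_grip 0.88 [ 0.625 -0.416  0.017] [182. 364.]
cap_grip 0.72 [ 0.634 -0.283  0.018] [229. 321.]
cap_grip 0.63 [ 0.586 -0.528  0.016] [124. 398.]
inlet 0.69 [0.639 0.001 0.151] [300. 213.]
clamp_hinge 0.74 [0.634 0.002 0.152] [299. 212.]
left_lug 0.88 [0.662 0.127 0.201] [333. 178.]
right_lug 0.62 [ 0.62  -0.033  0.21 ] [287. 198.]
latch_pivot 0.61 [ 0.636 -0.287  0.018] [229. 323.]
latch_pivot 0.48 [ 0.566 -0.073  0.219] [259. 195.]
latch_tab 0.56 [ 0.56  -0.07   0.214] [258. 195.]
latch_tab 0.33 [0.483 0.449 0.12 ] [331. 145.]
clamp_left 0.83 [0.666 0.118 0.204] [333. 179.]
clamp_left 0.6 [0.635 0.003 0.15 
[... 542 characters left out ...]
21 -0.274  0.015] [368. 205.]
inlet 0.74 [0.571 0.116 0.148] [238. 218.]
clamp_hinge 0.96 [0.572 0.113 0.149] [240. 218.]
clamp_hinge 0.61 [ 0.615 -0.276  0.015] [369. 206.]
left_lug 0.91 [0.659 0.133 0.204] [230. 184.]
left_lug 0.38 [ 0.623 -0.026  0.204] [289. 196.]
right_lug 0.55 [ 0.623 -0.029  0.202] [290. 196.]
latch_pivot 0.68 [ 0.565 -0.067  0.219] [305. 217.]
clamp_left 0.75 [0.568 0.113 0.147] [239. 219.]
clamp_left 0.74 [0.657 0.131 0.205] [231. 184.]
latch 0.56 [ 0.564 -0.068  0.221] [305. 217.]
latch 0.44 [ 0.473 -0.271  0.07 ] [372. 252.]
latch 0.27 [ 0.752 -0.214  0.049] [349. 161.]
tape_roll 0.86 [0.658 0.247 0.173] [190. 187.]
tape_roll 0.4 [ 0.47  -0.272  0.07 ] [373. 253.]
```

View pics/s0.png

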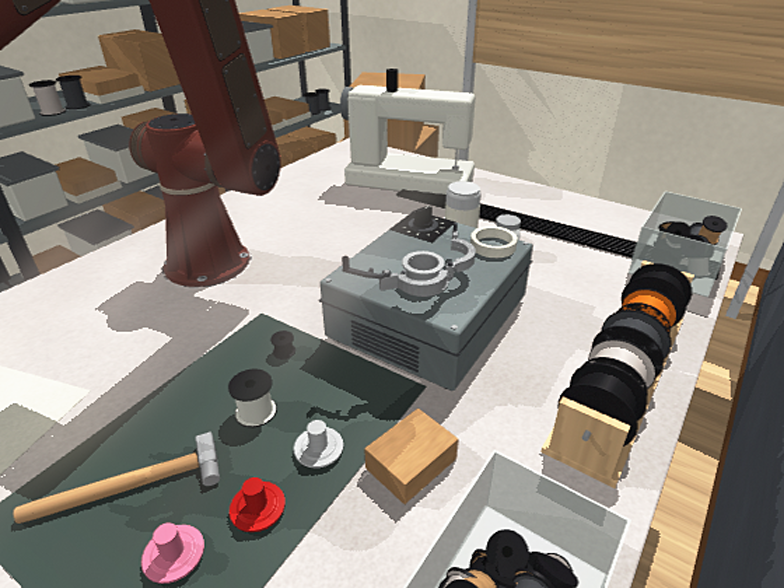

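View pics/t0.png

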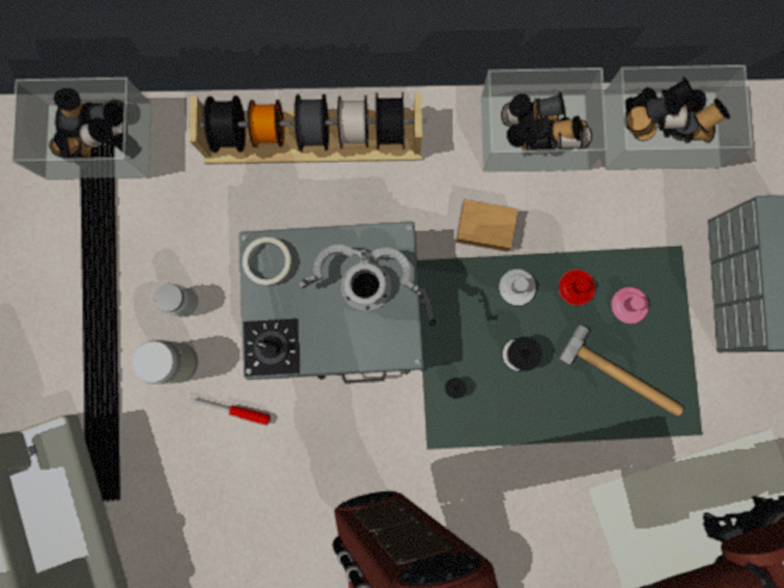

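The scene picture shows the bare aluminium cap at about (318,445), next to the red and pink look-alikes, with the extractor's ring open at (420,265). The top view shows the cap at (518,287), the inlet at (366,284) and the knob at (270,347). Next I'll crop in for exact poses.

```bash
cat > b.py <<'E'
from h import *
b=shot("top","t1.png",(168,155,312,272),5);a=shot("scene","s1.png",(225,135,385,280),4)
# extractor top-face corners from first view (px in 1.4x)
for u,v in[(240,232),(414,223),(422,371),(246,378)]: print(np.round(ray(b,u/1.4,v/1.4,.15),4))
for p in(a,b):
  for q in["cap_grip","fan_knob_grip","clamp_left","clamp_right","latch"]:
    for d in spotter.cut_out(q,p)[:2]:
        m=d["pixels"];ys,xs=np.nonzero(m);r=cv2.minAreaRect(np.c_[xs,ys].astype(np.float32))
        print(q,round(d["score"],2),m.sum(),xs.min(),xs.max(),ys.min(),ys.max(),np.round(xs.mean(),1),np.round(ys.mean(),1))
E
python3 b.py
```

```text
[0.7238 0.3065 0.15  ]
[ 0.7363 -0.0478  0.15  ]
[ 0.4376 -0.0583  0.15  ]
[0.4287 0.2905 0.15  ]
cap_grip 0.8 1119 164 203 341 378 183.4 360.8
cap_grip 0.65 1405 102 144 374 416 122.9 394.4
fan_knob_grip 0.67 169 296 308 147 162 302.1 154.7
fan_knob_grip 0.48 166 354 371 153 168 363.2 159.0
clamp_left 0.74 351 318 339 160 194 329.2 180.9
clamp_right 0.76 676 245 321 184 210 286.6 199.9
latch 0.49 179 245 278 183 198 259.3 193.2
latch 0.19 219 295 309 146 163 302.4 154.7
cap_grip 0.77 538 437 462 206 230 449.6 218.1
cap_grip 0.7 527 399 425 193 218 411.9 205.1
fan_knob_grip 0.6 188 184 201 241 254 192.6 247.5
clamp_left 0.87 367 214 262 175 205 235.1 186.8
clamp_left 0.31 413 263 311 177 232 290.6 198.6
clamp_right 0.72 362 263 310 178 231 289.0 196.1
latch 0.59 114 295 310 204 231 303.6 214.9
latch 0.32 434 263 311 177 232 291.0 198.6
```

View pics/t1.png

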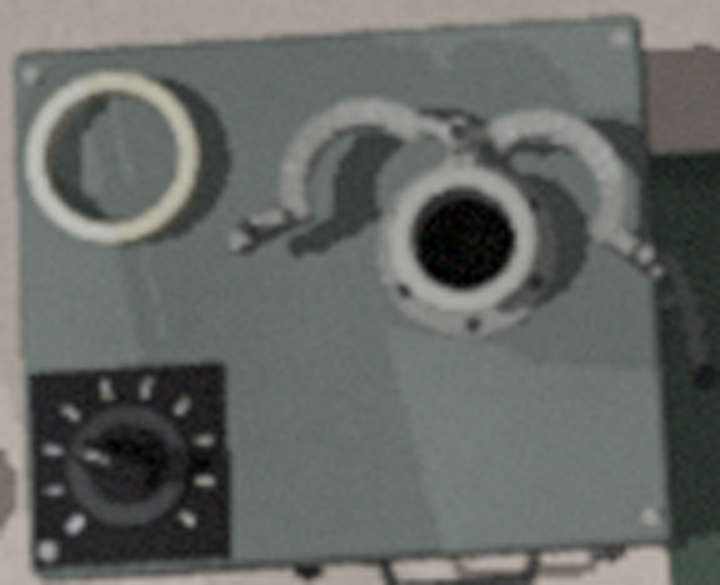

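View pics/s1.png

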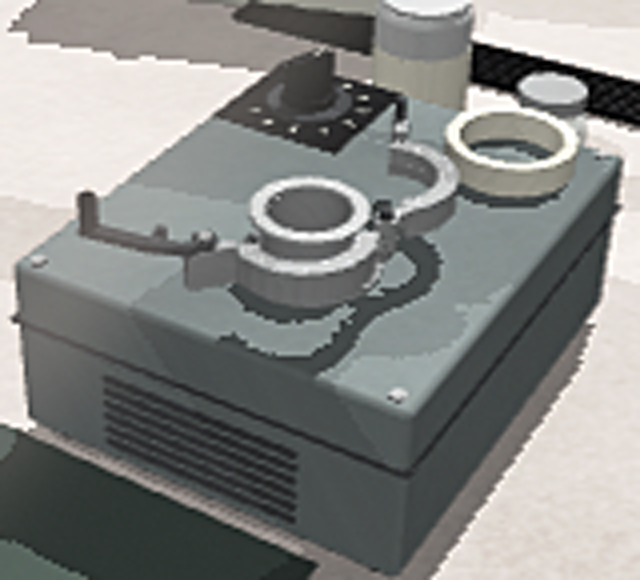

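The top crop shows the flange centre at (463,238), the hinge at (459,130), and the left and right lugs at about (262,227) and (640,255). The latch tab is at (705,375), and the knob base is at (128,464) with its stroke running (78,448) to (108,462). The scene crop shows the flange centre at (310,210) and the tab at (87,210).

```bash
cat > c.py <<'E'
from h import *
b=shot("top");a=shot("scene")
T=lambda u,v,z:np.round(ray(b,168+u/5-.4,155+v/5-.4,z),4)
S=lambda u,v,z:np.round(ray(a,225+u/4-.4,135+v/4-.4,z),4)
print("corners",[T(*c,.15)[:2] for c in((18,55),(637,18),(668,543),(35,575))])
print("inlet",T(463,238,.195),S(310,210,.195))
print("hinge",T(459,130,.206),S(383,210,.206))
print("knobbase",T(128,464,.16),"stroke",T(78,448,.194),T(108,462,.194),"off dot",T(75,524,.15),"other",T(190,520,.15))
print("tab",T(705,375,.241),S(85,197,.241))
print("lugs L",T(262,227,.205),T(242,238,.215),"R",T(640,255,.21))
# cap: bare metal cap outline by brightness near (370,205)
im=b["color"];c=im[185:225,350:392].copy()
g=cv2.cvtColor(c,cv2.COLOR_RGB2GRAY);_,m=cv2.threshold(g,0,255,cv2.THRESH_OTSU)
k=max(cv2.findContours(m,0,2)[0],key=cv2.contourArea);e=cv2.minEnclosingCircle(k);print(e,cv2.fitEllipse(k))
u,v=np.array(cv2.fitEllipse(k)[0])+[350,185];print("cap top view",ray(b,u,v,.014))
# scene: cap disc
c=a["color"][295:340,205:250].copy();g=cv2.cvtColor(c,cv2.COLOR_RGB2GRAY);_,m=cv2.threshold(g,0,255,cv2.THRESH_OTSU)
k=max(cv2.findContours(m,0,2)[0],key=cv2.contourArea);print(cv2.boundingRect(k),cv2.contourArea(k))
h=k[:,0];print("scene x-extent mid",h[:,0].min()+205,h[:,0].max()+205,"bottom",h[:,1].max()+295,"knob top",h[:,1].min()+295)
for P in[(.62,-.278)]: print("expected scene px disc centre",proj(a,(*P,.015)),"knob top",proj(a,(*P,.06)))
E
python3 c.py
```

```text
corners [array([0.7242, 0.3071]), array([ 0.7395, -0.0458]), array([ 0.4425, -0.0577]), array([0.4298, 0.2936])]
inlet [0.6084 0.0517 0.195 ] [0.6116 0.0497 0.195 ]
hinge [0.6658 0.0527 0.206 ] [0.659  0.0612 0.206 ]
knobbase [0.4901 0.2403 0.16  ] stroke [0.4977 0.2603 0.194 ] [0.4899 0.244  0.194 ] off dot [0.4577 0.2717 0.15  ] other [0.459  0.2076 0.15  ]
tab [ 0.5283 -0.0756  0.241 ] [ 0.5302 -0.078   0.241 ]
lugs L [0.6147 0.1595 0.205 ] [0.6075 0.1687 0.215 ] R [ 0.5956 -0.0438  0.21  ]
((19.03191566467285, 19.904254913330078), 13.063348770141602) ((18.169097900390625, 19.873205184936523), (23.308006286621094, 25.99834442138672), 166.386962890625)
cap top view [ 0.62026717 -0.27361717  0.014     ]
(5, 5, 35, 33) 471.0
scene x-extent mid 210 244 bottom 332 knob top 300
expected scene px disc centre [226.15756168 317.96250079] knob top [224.48037518 304.63425503]
```

```bash
python3 -m crank '[2.4,-3.2,-0.2,0,8.5, 2.4,-3.2,-0.2,0,8.5, 2.4,-3.2,-0.2,0,8.5, 2.4,-3.2,-0.2,0,8.5, 2.4,-3.2,-0.2,0,8.5, 2.4,-3.2,-0.2,0,8.5, 2.4,-3.2,-0.2,0,8.5, 2.4,-3.2,-0.2,0,8.5, 2.4,-3.2,-0.2,0,8.5, 2.4,-3.2,-0.2,0,8.5, 2.4,-3.2,-0.2,0,8.5, 2.4,-3.2,-0.2,0,8.5, 2.4,-3.2,-0.2,0,8.5, 2.4,-3.2,-0.2,0,8.5, 2.4,-3.2,-0.2,0,8.5, 2.4,-3.2,-0.2,0,8.5, 2.4,-3.2,-0.2,0,8.5, 2.4,-3.2,-0.2,0,8.5, 2.4,-3.2,-0.2,0,8.5, 2.4,-3.2,-0.2,0,8.5]'
python3 -m crank '[3,-3.2,0,0,6, 2.7,-3.2,0,0,6, 0,0,0,-0.11,6, 0,0,0,-0.11,6, 0,0,0,-0.11,6, 0,0,0,-0.11,6, 0,0,0,-0.11,6, 0,0,0,-0.11,6, 0,0,0,-0.11,6, 0,0,0,-0.11,6, 0,0,0,0,6, 0,0,0,0,6]'
python3 -c "
from h import *
st();go((.490,.240,.170))"
```

```text
time: 3.67
eef_pos: [0.4535, 0.1611, 0.2718]
ee_rot: [0.988, 0.153, 0.001, 0.0]
ft_force: [0.1, -0.7, -0.0]
width: 0.0852
time: 4.67
eef_pos: [0.4873, 0.2348, 0.2714]
ee_rot: [0.83, 0.558, 0.0, 0.0]
ft_force: [0.7, 1.0, -0.2]
width: 0.06
t 4.67 tcp [0.4873 0.2348 0.2714] x-axis [0.378 0.926 0.   ] z [ 0.  0. -1.] F [ 0.7  1.  -0.2] w 0.06 q [ 0.32  0.01  1.77 -0.    1.37  0.71]
[ 0.58  0.06 10.14]
```

```bash
python3 -m crank '[0.6,0,3,0,5, 0,0,3,0,5, 0,0,2.5,0,5, 0,0,1.4,0,5, 0,0,0,0,5, 0,0,0,0,1, 0,0,0,0,0.8, 0,0,0,0,0.8, 0,0,0,0,0.8, 0,0,0,0,0.8, 0,0,0,0,0.8, 0,0,0,0,0.8]'
python3 -m crank '[0,0,0,-0.11,0.8, 0,0,0,-0.11,0.8, 0,0,0,-0.11,0.8, 0,0,0,-0.11,0.8, 0,0,0,-0.11,0.8, 0,0,0,-0.11,0.8, 0,0,0,-0.11,0.8, 0,0,0,-0.11,0.8, 0,0,0,-0.11,0.8, 0,0,0,0,0.8]'
python3 -c "
from h import *
s,r=st();print(s['torque'])"
```

```text
time: 5.67
eef_pos: [0.4899, 0.2415, 0.1746]
ee_rot: [0.829, 0.559, 0.001, -0.001]
ft_force: [-4.5, 2.6, 6.5]
width: 0.0128
time: 6.5
eef_pos: [0.4899, 0.2416, 0.1746]
ee_rot: [0.463, 0.886, 0.001, 0.0]
ft_force: [-3.9, 1.7, 5.5]
width: 0.0127
t 6.5 tcp [0.4899 0.2416 0.1746] x-axis [-0.572  0.82   0.001] z [ 0.001  0.002 -1.   ] F [-3.9  1.7  5.5] w 0.0127 q [ 0.33  0.11  1.85  0.    1.18 -0.28]
[0.40797552 0.77742383 0.03760599]
```

```bash
python3 -m crank '[0,0,0,-0.08,0.8, 0,0,0,-0.08,0.8, 0,0,0,0,0.8]'
python3 -c "
from h import *
s,r=st();print(s['torque'])"
python3 -m crank '[0,0,0,-0.06,0.8, 0,0,0,-0.04,0.8, 0,0,0,0,0.8]'
python3 -c "
from h import *
s,r=st();print(s['torque'])"
```

```text
time: 6.75
eef_pos: [0.4899, 0.2415, 0.1746]
ee_rot: [0.391, 0.92, 0.001, 0.0]
ft_force: [-4.4, 2.4, 5.8]
width: 0.0126
t 6.75 tcp [0.4899 0.2415 0.1746] x-axis [-0.694  0.72   0.001] z [ 0.001  0.002 -1.   ] F [-4.4  2.4  5.8] w 0.0126 q [ 0.33  0.11  1.85  0.    1.18 -0.44]
[0.39624632 0.75850721 0.06953076]
time: 7.0
eef_pos: [0.4902, 0.2413, 0.1746]
ee_rot: [0.347, 0.938, 0.001, 0.0]
ft_force: [-3.4, 2.3, 5.9]
width: 0.0126
t 7.0 tcp [0.4902 0.2413 0.1746] x-axis [-0.76  0.65  0.  ] z [ 0.002  0.002 -1.   ] F [-3.4  2.3  5.9] w 0.0126 q [ 0.33  0.11  1.85  0.    1.18 -0.54]
[ 0.18126227  0.60386314 -0.84697842]
```

```bash
python3 -m crank '[0,0,0,0,3, 0,0,0,0,5, 0,0,0,0,6, 0,0,-3,0,6, 0,0,-4,0,6, 0,0,-4,0,6, 0,0,0,0.123,6, 0,0,0,0.123,6, 0,0,0,0.123,6, 0,0,0,0.123,6, 0,0,0,0.123,6, 0,0,0,0.123,6, 0,0,0,0.123,6, 0,0,0,0,6]'
python3 -c "
from h import *
st();go((.6205,-.276,.29));shot('top','t2.png',(168,215,230,275),8)"
```

```text
time: 8.17
eef_pos: [0.4897, 0.2401, 0.2821]
ee_rot: [0.706, 0.708, -0.0, 0.0]
ft_force: [-0.0, 0.2, 0.2]
width: 0.0601
t 8.17 tcp [0.4897 0.2401 0.2821] x-axis [-0.002  1.    -0.001] z [ 0.    -0.001 -1.   ] F [-0.   0.2  0.2] w 0.0601 q [ 0.33  0.01  1.75 -0.    1.39  0.33]
[-51.64  12.97  -0.76]
```

```bash
python3 -m crank '[-3.8,0.9,0,0,6, -3.8,0.9,0,0,6, -3.8,0.9,0,0,6, -3.8,0.9,0,0,6, -3.8,0.9,0,0,6, -3.8,0.9,0,0,6, -3.8,0.9,0,0,6, -3.8,0.9,0,0,6, -3.8,1,0,0,6, -3.8,1,0,0,6, -3.8,1,0,0,6, -3.8,1,0,0,6, -3.8,1,0,0,6, -2,1,0,0,6, 0,0,0,0,6]'
python3 - <<'E'
from h import *
st();go((.6205,-.276,.06))
p=shot('top','t2.png',(170,150,315,265),5)
E
```

```text
time: 9.47
eef_pos: [0.6242, -0.2785, 0.2813]
ee_rot: [0.706, 0.708, -0.001, 0.001]
ft_force: [-0.7, -0.4, -0.8]
width: 0.0602
t 9.47 tcp [ 0.6242 -0.2785  0.2813] x-axis [-0.003  1.    -0.002] z [ 0.    -0.002 -1.   ] F [-0.7 -0.4 -0.8] w 0.0602 q [-0.52  0.31  1.41 -0.    1.42 -0.52]
[ 0.3  -0.37 22.13]
```

View pics/t2.png

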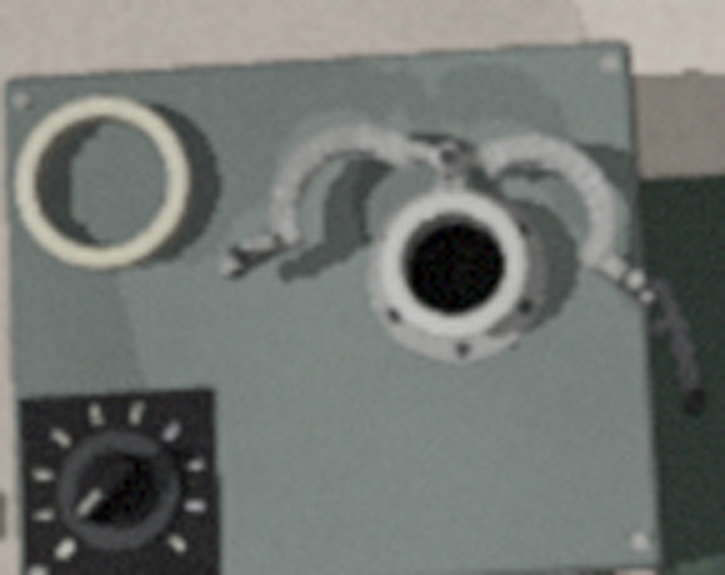

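The knob pointer stroke at (90,503) now points at the off dot (65,548), and the flange is at (453,264). Next I'll take the cap.

```bash
python3 -m crank '[0.3,-0.4,3.5,0,6, 0,0,4,0,6, 0,0,4,0,6, 0,0,4,0,6, 0,0,4,0,6, 0,0,3,0,6, 0,0,2,0,6, 0,0,1,0,6, 0,0,0,0,6, 0,0,0,0,2.5, 0,0,0,0,2.5, 0,0,0,0,2.5, 0,0,0,0,2.5, 0,0,0,0,2.5, 0,0,0,0,2.5]'
python3 -c "
from h import *
st()"
python3 -m crank '[0,0,-2,0,2.5, 0,0,-4,0,2.5, 0,0,-4,0,2.5, 0,0,-4,0,2.5, 0,0,-4,0,2.5, 0,0,-4,0,2.5, 0,0,-4,0,2.5, 0,0,0,0,2.5, 0,0,0,0,2.5]'
python3 - <<'E'
from h import *
st()
p=shot('scene')
s,r=st()
u,v=proj(p,s['eef_pos']);print(u,v);u,v=int(u),int(v)
cv2.imwrite('pics/s3.png',cv2.resize(p['color'][v-50:v+60,u-75:u+75,::-1],None,fx=5,fy=5,interpolation=cv2.INTER_CUBIC));print(u-75,v-50)
E
```

```text
time: 10.77
eef_pos: [0.6217, -0.2711, 0.0305]
ee_rot: [0.706, 0.709, 0.001, 0.002]
ft_force: [-0.7, 0.8, 6.3]
width: 0.0278
t 10.77 tcp [ 0.6217 -0.2711  0.0305] x-axis [-0.004  1.    -0.002] z [ 0.004 -0.002 -1.   ] F [-0.7  0.8  6.3] w 0.0278 q [-0.51  0.54  1.59  0.    1.   -0.52]
time: 11.52
eef_pos: [0.6214, -0.2712, 0.2927]
ee_rot: [0.706, 0.709, 0.001, 0.004]
ft_force: [1.3, -0.3, -1.9]
width: 0.0277
t 11.52 tcp [ 0.6214 -0.2712  0.2927] x-axis [-0.004  1.    -0.005] z [ 0.008 -0.005 -1.   ] F [ 1.3 -0.3 -1.9] w 0.0277 q [-0.51  0.28  1.42 -0.    1.43 -0.52]
t 11.57 tcp [ 0.6198 -0.2703  0.2887] x-axis [-0.004  1.    -0.001] z [ 0.002 -0.001 -1.   ] F [ 0.   0.1 -1.8] w 0.0279 q [-0.51  0.29  1.42 -0.    1.43 -0.52]
216.86952196234054 220.27979008012798
141 170
```

View pics/s3.png

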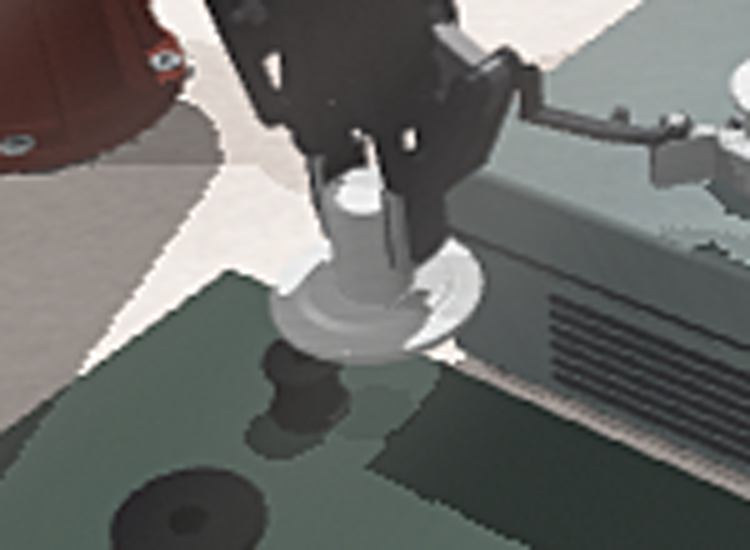

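The picture shows the aluminium cap held upright by its knob: the disc spans (272–485, ~300) and the knob top is at (358,190). I'll carry it to hover over the inlet.

```bash
python3 -m crank '[3,-0.1,0,0,2.5, 3.6,-0.1,0,0,2.5, 3.6,-0.1,0,0,2.5, 3.6,-0.1,0,0,2.5, 3.6,-0.1,0,0,2.5, 3.6,-0.1,0,0,2.5, 3.6,-0.1,0,0,2.5, 3.6,-0.1,0,0,2.5, 2.5,-0.1,0,0,2.5, 1.4,-0.1,0,0,2.5, 0,0,2,0,2.5, 0,0,2,0,2.5, 0,0,0,0,2.5, 0,0,0,0,2.5]'
cat > d.py <<'E'
from h import *
from scipy.optimize import least_squares
s,r=st()
a=shot('scene');b=shot('top')
cap=np.array(s['eef_pos'])+[0,0,-.0155]  # disc top centre nominal
th=np.linspace(0,2*np.pi,120)
for n,p in(("scene",a),("top",b)):
    c=np.array([proj(p,cap+[.04*np.cos(t),.04*np.sin(t),0]) for t in th])
    print(n,"pred disc px",np.round(c.min(0),1),np.round(c.max(0),1))
    u,v=proj(p,cap).astype(int);W=p['color'][v-45:v+55,u-60:u+60,::-1]
    cv2.imwrite(f'pics/{n[0]}4.png',cv2.resize(W,None,fx=3.3,fy=5,interpolation=cv2.INTER_CUBIC) if 0 else cv2.resize(W,None,fx=5,fy=5,interpolation=cv2.INTER_CUBIC));print("origin",u-60,v-45)
    print("inlet proj",proj(p,(.610,.051,.195)))
x=[cv2.imread(f'pics/{n}4.png') for n in 'st'];cv2.imwrite('pics/st4.png',cv2.resize(np.hstack(x),None,fx=.66,fy=.66))
E
python3 d.py
```

```text
time: 12.73
eef_pos: [0.606, 0.0504, 0.2436]
ee_rot: [0.706, 0.708, -0.003, -0.003]
ft_force: [-0.5, -0.8, -1.7]
width: 0.028
t 12.73 tcp [0.606  0.0504 0.2436] x-axis [-0.004  1.    -0.   ] z [-0.007 -0.    -1.   ] F [-0.5 -0.8 -1.7] w 0.028 q [-0.03  0.18  1.64 -0.    1.34 -0.04]
scene pred disc px [285.2 167.8] [316.4 183.5]
origin 240 130
inlet proj [301.85934452 186.70383896]
top pred disc px [244.8 186.4] [275.1 216.4]
origin 199 156
inlet proj [260.44600913 201.61191103]
```

View pics/st4.png

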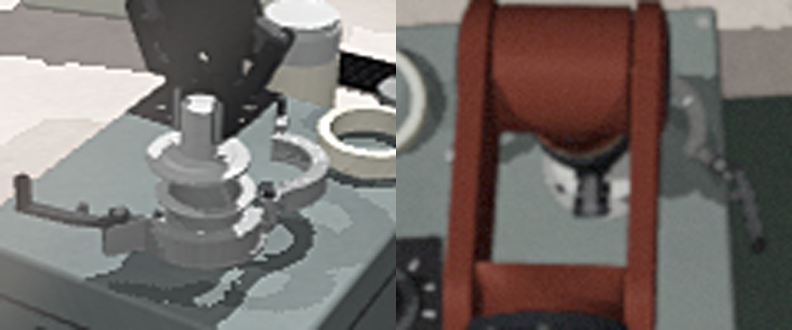

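The scene half shows the cap disc centred at (198,159) over a flange centred at (206,190). That and the pre-grasp numbers agree that the cap axis sits about 3 mm toward −y of the TCP, so I'll correct for it and lower.

```bash
python3 -m crank '[0.3,0.2,0.8,0,2.5, 0,0,0,0,2.5, 0,0,0,0,2.5]'
python3 - <<'E'
from h import *
s,r=st()
a=shot('scene')
off=np.array([0,-.003,-.0155])
c=np.array(s['eef_pos'])+off
th=np.linspace(0,2*np.pi,120)
ell=lambda C,R:np.array([proj(a,C+R*np.array([np.cos(t),np.sin(t),0])) for t in th])
im=cv2.resize(a['color'][140:225,245:365,::-1],None,fx=6,fy=6,interpolation=cv2.INTER_CUBIC)
for C,R,k in((c,.04,(0,0,255)),(np.array([.610,.051,.195]),.04,(0,255,0)),(np.array([.610,.051,.195]),.029,(0,255,0))):
    cv2.polylines(im,[(((ell(C,R)-[245,140]+.5)*6)).astype(np.int32)],True,k,1)
cv2.imwrite('pics/s5.png',im)
E
```

```text
time: 13.08
eef_pos: [0.6104, 0.0538, 0.2393]
ee_rot: [0.706, 0.708, -0.0, -0.0]
ft_force: [0.5, 1.0, -1.8]
width: 0.028
t 13.08 tcp [0.6104 0.0538 0.2393] x-axis [-0.004  1.     0.   ] z [-0.  0. -1.] F [ 0.5  1.  -1.8] w 0.028 q [-0.03  0.18  1.64  0.    1.32 -0.03]
```

View pics/s5.png

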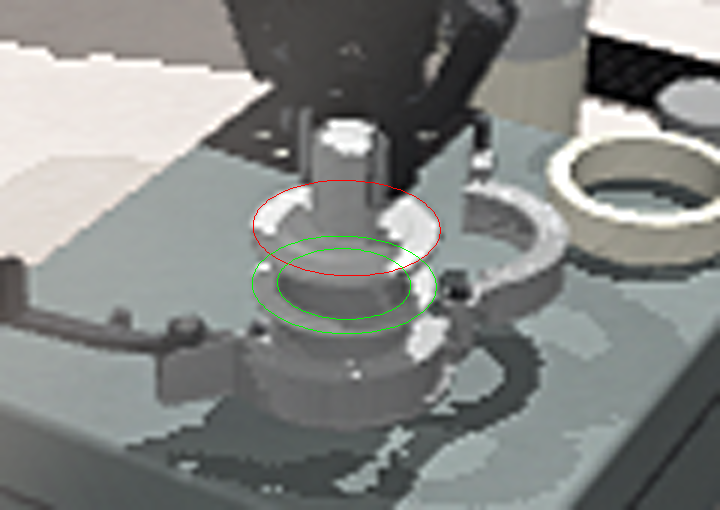

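The overlays match: the red cap disc ellipse (253–441) and the green flange ellipse (252–437) both lie on the real edges. Lowering.

```bash
python3 -m crank '[0,0,1,0,2.5, 0,0,0.8,0,2.5, 0,0,0.3,0,2.5, 0,0,0.2,0,2.5, 0,0,0,0,2.5]'
python3 -m crank '[0,0,0.15,0,2.5, 0,0,0.1,0,2.5, 0,0,0,0,2.5]'
```

```text
time: 13.55
eef_pos: [0.6097, 0.0542, 0.2159]
ee_rot: [0.706, 0.709, -0.0, -0.001]
ft_force: [-1.2, 0.9, -1.4]
width: 0.0277
time: 13.8
eef_pos: [0.61, 0.0543, 0.2157]
ee_rot: [0.706, 0.709, 0.0, -0.0]
ft_force: [-6.2, 1.4, 5.4]
width: 0.0274
```

The cap is seated: z stopped at 0.2157 (0.2155 predicted) with a 5 N contact. Next: release, rise and go to the left lug's outer side.

```bash
python3 -m crank '[0,0,0,0,3.5, 0,0,0,0,4.5, 0,0,0,0,5, 0,0,-1,0,5, 0,0,-3,0,5, 0,0,-4,0,5, 4,1.2,0,0,0, 4,1.2,0,0,0, 4,1.2,0,0,0, 0,0,0,0.118,0, 0,0,0,0.118,0, 0,0,0,0.118,0, 0,0,0,0.118,0, 0,0,0,0.118,0, 0,0,0,0.118,0, 0,0,0,0.118,0, 0,0,0,0.118,0, 0,0,0,0.118,0, 0,0,0,0.118,0]'
python3 -m crank '[0,0,0,0.118,0, 0,0,0,0.118,0, 0,0,0,0.118,0, 0,0,0,0,0]'
cat > e.py <<'E'
from h import *
import sys
Y=.037;I=np.array([.610,.051]);M=np.array([[np.cos(Y),-np.sin(Y)],[np.sin(Y),np.cos(Y)]])
ext=lambda x,y:I+M@[x,y]
def P(th,side,r,a=.118):  # tool centre for opening th; side +1 left
    u=np.array([-np.cos(th),side*np.sin(th)]);n=np.array([np.sin(th),side*np.cos(th)])
    h=np.array([.056,0])+a*u+(.014+r)*n
    return ext(*h)
def steps(pts,z):
    s=sensors.read_state();r=R.from_quat(s["ee_rot"]);p=np.array(s["eef_pos"])
    for q in pts:
        q=np.array([*q,z]);print(np.round(r.inv().apply(q-p)*100,2));p=q
E
python3 - <<'E'
from e import *
st()
p=shot('top','t6.png',(190,155,310,240),6);a=shot('scene')
for pp in(p,a):
  print(proj(pp,(.610,.051,.2)))
  for q in("cap_grip","left_lug","right_lug"):
    for d in spotter.spot_in(q,pp)[:2]:print(q,round(d['score'],2),np.round(d['at'],3))
print(P(1.08,1,.03));steps([P(1.08,1,.03)],.19)
E
```

```text
time: 15.38
eef_pos: [0.6461, 0.1736, 0.2944]
ee_rot: [0.981, 0.193, 0.0, 0.0]
ft_force: [-0.1, -0.6, -0.4]
width: 0.0002
time: 15.72
eef_pos: [0.6461, 0.1736, 0.2944]
ee_rot: [1.0, 0.019, 0.0, 0.0]
ft_force: [0.8, 0.4, -0.1]
width: 0.0002
t 15.72 tcp [0.6461 0.1736 0.2944] x-axis [0.999 0.039 0.001] z [ 0.001 -0.    -1.   ] F [ 0.8  0.4 -0.1] w 0.0002 q [ 0.16  0.27  1.43 -0.    1.44  1.69]
[260.33769896 201.35124809]
cap_grip 0.79 [0.603 0.045 0.2  ]
cap_grip 0.67 [ 0.616 -0.4    0.014]
left_lug 0.72 [0.666 0.126 0.202]
left_lug 0.43 [0.582 0.067 0.148]
right_lug 0.61 [ 0.623 -0.033  0.204]
[301.91482209 185.07422285]
cap_grip 0.86 [ 0.588 -0.528  0.016]
cap_grip 0.63 [0.622 0.036 0.205]
left_lug 0.69 [ 0.622 -0.033  0.204]
left_lug 0.58 [0.664 0.124 0.203]
right_lug 0.75 [ 0.621 -0.032  0.203]
right_lug 0.32 [0.664 0.126 0.206]
[0.64454568 0.17717372]
[-0.11 -0.35 10.39]
```

View pics/t6.png

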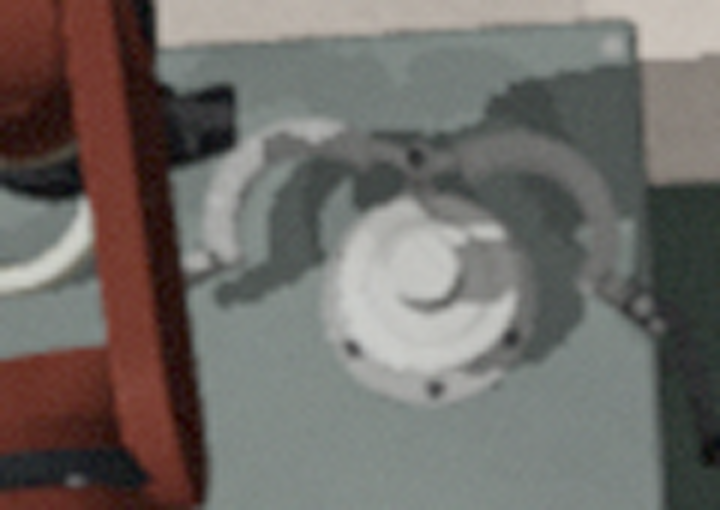

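The cap sits on the flange: its disc spans (340–525, 195–372), concentric with the inlet to within about 2 mm. I'll work out the left-lug arc.

```bash
python3 - <<'E'
from e import *
steps([P(1.08,1,.03)],.19)
print('arc')
s=sensors.read_state()
pts=[P(1.08,1,.03),P(1.08,1,.017)]+[P(t,1,.016) for t in np.arange(1.0,.05,-.1)]
r=R.from_quat(s["ee_rot"])
for a,b in zip(pts,pts[1:]): print(np.round(r.inv().apply([*(b-a),0])*100,1)[:2])
E
python3 -m crank '[-0.1,-0.3,3.5,0,0, 0,0,3.5,0,0, 0,0,2.4,0,0, 0,0,1,0,0, 0,0,0,0,0]'
```

```text
[-0.11 -0.35 10.39]
arc
[-1.1  0.6]
[-1.   0.3]
[-1.1  0.4]
[-1.1  0.5]
[-1.   0.7]
[-1.   0.8]
[-0.9  0.8]
[-0.8  0.9]
[-0.7  1. ]
[-0.6  1.1]
[-0.5  1.1]
time: 16.53
eef_pos: [0.6421, 0.1763, 0.1856]
ee_rot: [1.0, 0.021, -0.004, 0.001]
ft_force: [-0.0, -0.3, 0.2]
width: -0.0001
```

```bash
python3 -m crank '[-1.1,0.6,0,0,0, -1,0.3,0,0,0, -1.1,0.4,0,0,0, -1.1,0.5,0,0,0, -1,0.7,0,0,0, -1,0.8,0,0,0, -0.9,0.8,0,0,0, -0.8,0.9,0,0,0, -0.7,1,0,0,0, -0.6,1.1,0,0,0, -0.5,1.1,0,0,0, 0,0,0,0,0]'
python3 - <<'E'
from e import *
st();print(P(.1,1,.016),P(0,1,.0145))
p=shot('top');
for pp in(p,shot('scene','s7.png',(235,130,375,240),5)):
  for q in("left_lug","clamp_left"):
    for d in spotter.spot_in(q,pp)[:2]:print(q,round(d['score'],2),np.round(d['at'],3))
E
```

```text
time: 17.53
eef_pos: [0.5491, 0.0885, 0.1899]
ee_rot: [1.0, 0.02, -0.001, 0.001]
ft_force: [-0.1, -0.4, 0.1]
width: -0.0
t 17.53 tcp [0.5491 0.0885 0.1899] x-axis [ 0.999  0.039 -0.001] z [-0.001 -0.001 -1.   ] F [-0.1 -0.4  0.1] w -0.0 q [ 0.03  0.11  1.81 -0.    1.22  1.57]
[0.55008452 0.0904411 ] [0.54698817 0.07718702]
left_lug 0.55 [0.654 0.066 0.205]
left_lug 0.47 [ 0.625 -0.028  0.204]
clamp_left 0.64 [0.649 0.065 0.206]
left_lug 0.78 [0.569 0.067 0.202]
clamp_left 0.59 [0.571 0.065 0.211]
clamp_left 0.47 [ 0.619 -0.037  0.211]
```

View pics/s7.png

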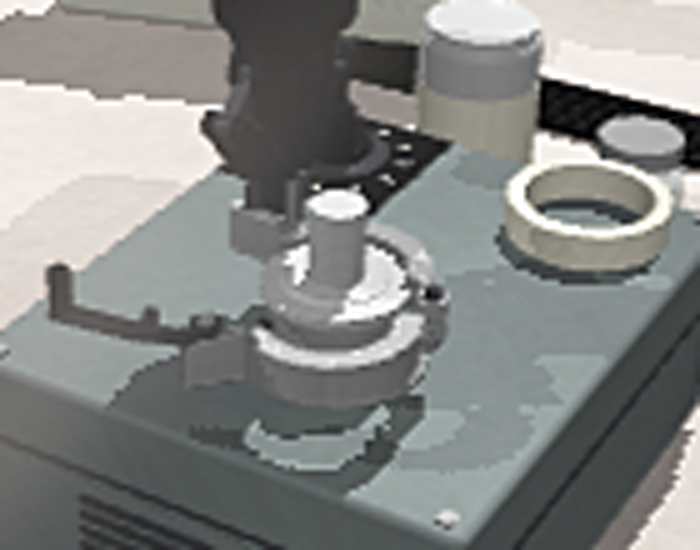

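The left half is now nearly closed, with its lug at (255,230), and the cap is still seated. Now the right side.

```bash
python3 -m crank '[0,-1,0,0,0, 0,0,-3,0,0, 0,0,-4,0,0, 0,0,-3,0,0, 0,0,0,0,0]'
python3 - <<'E'
from e import *
st()
pts=[P(.84,-1,.03),P(.84,-1,.017)]+[P(t,-1,.016) for t in np.arange(.76,.05,-.09)]
steps([pts[0]],.19);print(pts[0])
r=R.from_quat(sensors.read_state()["ee_rot"])
for a,b in zip(pts,pts[1:]): print(np.round(r.inv().apply([*(b-a),0])*100,1)[:2])
E
```

```text
time: 18.25
eef_pos: [0.5539, 0.1022, 0.2986]
ee_rot: [1.0, 0.021, 0.007, -0.0]
ft_force: [0.4, 1.0, 1.1]
width: -0.0004
t 18.25 tcp [0.5539 0.1022 0.2986] x-axis [0.999 0.042 0.015] z [ 0.014  0.001 -1.   ] F [0.4 1.  1.1] w -0.0004 q [0.06 0.03 1.7  0.   1.4  1.59]
[ 6.17 17.09 10.93]
[ 0.62433359 -0.06578596]
[-1.  -0.9]
[-0.9 -0.6]
[-0.9 -0.6]
[-0.8 -0.7]
[-0.8 -0.8]
[-0.7 -0.8]
[-0.6 -0.9]
[-0.5 -1. ]
[-0.4 -1. ]
```

```bash
python3 -m crank '[1.3,3.5,0,0,0, 1.2,3.5,0,0,0, 1.2,3.5,0,0,0, 1.2,3.4,0,0,0, 1.2,3.2,0,0,0, 0,0,0,0,0, 0,0,3.5,0,0, 0,0,3.5,0,0, 0,0,2.5,0,0, 0,0,1.2,0,0, 0,0,0,0,0]'
python3 -m crank '[-1,-0.9,0,0,0, -0.9,-0.6,0,0,0, -0.9,-0.6,0,0,0, -0.8,-0.7,0,0,0, -0.8,-0.8,0,0,0, -0.7,-0.8,0,0,0, -0.6,-0.9,0,0,0, -0.5,-1,0,0,0, -0.4,-1,0,0,0, 0,0,0,0,0]'
python3 - <<'E'
from e import *
st();print(P(.1,-1,.016))
a=shot('scene');p=shot('top','t8.png',(200,160,310,250),6)
E
```

```text
time: 19.17
eef_pos: [0.6147, -0.066, 0.1781]
ee_rot: [1.0, 0.021, -0.004, -0.001]
ft_force: [-0.2, 0.2, 0.4]
width: 0.0002
time: 20.0
eef_pos: [0.5472, 0.0048, 0.1826]
ee_rot: [1.0, 0.021, -0.001, -0.001]
ft_force: [-0.2, -0.2, -1.0]
width: 0.0
t 20.0 tcp [0.5472 0.0048 0.1826] x-axis [ 0.999  0.043 -0.002] z [-0.002  0.001 -1.   ] F [-0.2 -0.2 -1. ] w 0.0 q [-0.12  0.1   1.84  0.    1.2   1.41]
[0.55316447 0.00723714]
```

View pics/t8.png

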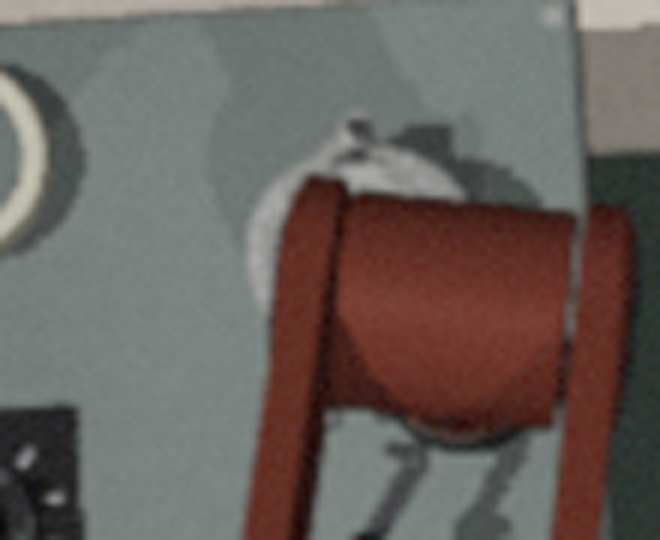

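The arm hides the ring here; the latch is visible below at (395,480). I'll back off, rise, and squeeze both lugs together with the jaws.

```bash
python3 -m crank '[0,1,0,0,0, 0,0,-4,0,0, 0,0,-4,0,0, 0,0,-3,0,0, 0,-2,0,0,8, 0,-3.4,0,0,8, 0,0,0,0,8, 0,0,0,0,8]'
python3 - <<'E'
from e import *
st();go((.548,.0487,.182));
a=shot('scene','s9.png',(235,140,365,235),6)
E
```

```text
time: 20.77
eef_pos: [0.5469, 0.0466, 0.2927]
ee_rot: [1.0, 0.021, -0.0, 0.0]
ft_force: [-0.2, -0.2, -0.1]
width: 0.0482
t 20.77 tcp [0.5469 0.0466 0.2927] x-axis [ 0.999  0.042 -0.001] z [-0.001 -0.001 -1.   ] F [-0.2 -0.2 -0.1] w 0.0482 q [-0.04  0.01  1.73 -0.    1.41  1.49]
[ 0.13 -0.21 11.07]
```

View pics/s9.png

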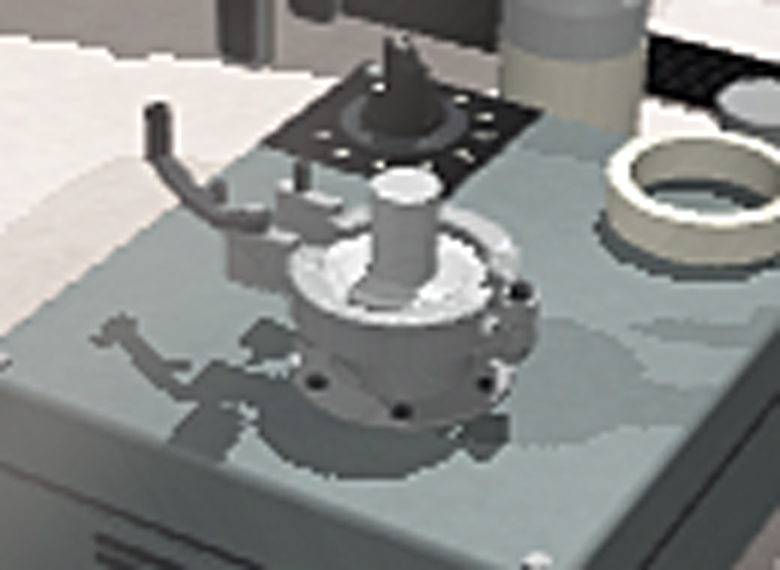

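Both halves are nearly closed round the cap, with the lugs at (265,255) and (305,215) and the latch swung out to (155,130). Now the squeeze.

```bash
python3 -m crank '[0.1,-0.2,0,0,8, 0,0,0,0,8, 0,0,0,0,8, 0,0,0,0,8, 0,0,3.5,0,8, 0,0,3.5,0,8, 0,0,2.5,0,8, 0,0,1.4,0,8, 0,0,0,0,8, 0,0,0,0,5, 0,0,0,0,4, 0,0,0,0,3, 0,0,0,0,2, 0,0,0,0,2, 0,0,0,0,2, 0,0,0,0,2, 0,0,0,0,2, 0,0,0,0,2]'
python3 -c "
from h import *
st()"
```

```text
time: 22.32
eef_pos: [0.5491, 0.0481, 0.1865]
ee_rot: [1.0, 0.021, 0.002, 0.001]
ft_force: [-2.2, -3.3, 5.6]
width: 0.0279
t 22.32 tcp [0.5491 0.0481 0.1865] x-axis [0.999 0.042 0.004] z [ 0.004 -0.001 -1.   ] F [-2.2 -3.3  5.6] w 0.0279 q [-0.04  0.1   1.83 -0.    1.2   1.49]
```

```bash
python3 -m crank '[0,0,0,0,1, 0,0,0,0,1, 0,0,0,0,1, 0,0,0,0,1, 0,0,0,0,1, 0,0,0,0,1]'
python3 -m crank '[0,0,0,0,4.5, 0,0,0,0,4.5, 0,0,0,0,4.5, 0,0,0,0,4.5, 0,0,-4,0,5, 0,0,-4,0,5, 0,0,-3,0,5, 0,0,0,0,0, -4,0,0,0,0, -4,0,0,0,0, -3,0,0,0,0, 0,0,0,0,0]'
python3 - <<'E'
from e import *
st()
a=shot('scene','s10.png',(250,150,350,220),8);b=shot('top','t10.png',(220,160,310,250),6)
for z in(0,):
  th=1.07
  print('tab exp',ext(-.066-.072*np.sin(th),-.009+.072*np.cos(th)))
for pp in(a,b):
  for d in spotter.spot_in("latch_tab",pp)[:2]+spotter.spot_in("latch",pp)[:1]:print(round(d['score'],2),np.round(d['at'],3))
E
```

```text
time: 22.82
eef_pos: [0.5491, 0.0481, 0.1865]
ee_rot: [1.0, 0.021, 0.002, 0.001]
ft_force: [-1.7, -2.5, 6.1]
width: 0.0275
time: 23.82
eef_pos: [0.4326, 0.0446, 0.2917]
ee_rot: [1.0, 0.021, -0.003, -0.0]
ft_force: [0.6, 0.1, -0.5]
width: -0.0001
t 23.82 tcp [0.4326 0.0446 0.2917] x-axis [ 0.999  0.041 -0.006] z [-0.006  0.    -1.   ] F [ 0.6  0.1 -0.5] w -0.0001 q [-0.06 -0.25  1.96  0.    1.44  1.47]
tab exp [0.47998413 0.07177367]
0.48 [0.506 0.049 0.219]
0.32 [ 0.486 -0.287  0.068]
0.51 [0.509 0.049 0.222]
0.64 [0.519 0.044 0.22 ]
0.56 [0.516 0.042 0.216]
```

View pics/s10.png

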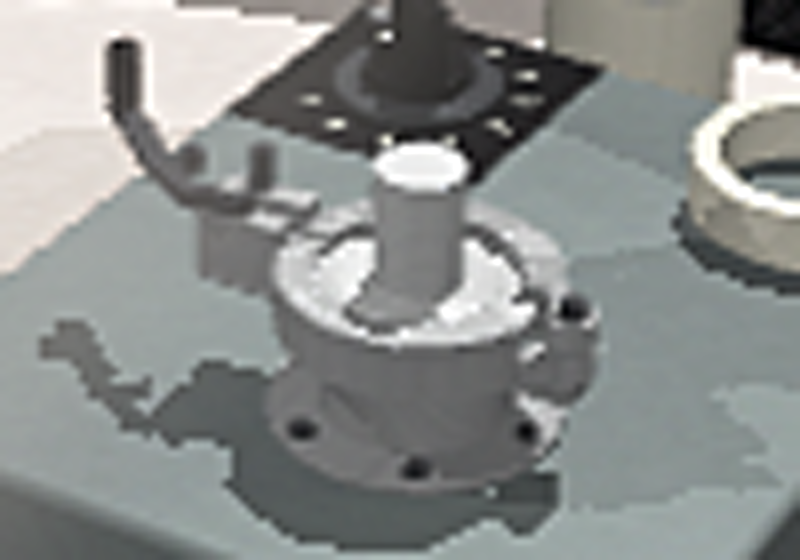

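The ring looks closed round the cap, with the lugs together at (250,235) and the latch tab top at (123,48). I'll locate the tab and plan its arc.

```bash
python3 - <<'E'
from e import *
s,r=st();a=shot('scene')
t=ray(a,250+123/8-.4,150+48/8-.4,.241)[:2];print('tab',t)
l=M.T@(t-I)-[-.066,-.009];th=np.arctan2(-l[0],l[1])-.04;print('rel pivot',l,np.hypot(*l),'angle',th)
def Q(th,r):  # pusher centre: ahead of tab along opening tangent
    c,sn=np.cos(th),np.sin(th)
    tab=np.array([-.066,-.009])+.072*np.array([-sn,c])+ -.003*np.array([c,sn])
    return ext(*(tab+r*np.array([-c,-sn])))
pts=[Q(th,.035)]+[Q(x,.019) for x in np.linspace(th-.0,.0,9)]
print(np.round(pts,3));steps(pts,.219)
E
```

```text
t 24.12 tcp [0.4389 0.0441 0.294 ] x-axis [0.999 0.041 0.001] z [ 0.001  0.    -1.   ] F [-0.1  0.4  0.4] w -0.0001 q [-0.06 -0.24  1.95  0.    1.43  1.47]
tab [0.4797792  0.06620699]
rel pivot [-0.06356914  0.02901365] 0.06987723592842025 angle 1.1026238903467662
[[0.463 0.035]
 [0.47  0.05 ]
 [0.472 0.06 ]
 [0.475 0.07 ]
 [0.48  0.079]
 [0.486 0.087]
 [0.493 0.095]
 [0.501 0.101]
 [0.51  0.107]
 [0.52  0.111]]
[2.38 1.   7.49]
[ 0.73 -1.43  0.  ]
[ 0.25 -1.01  0.  ]
[ 0.39 -0.96  0.  ]
[ 0.52 -0.9   0.  ]
[ 0.63 -0.82  0.  ]
[ 0.74 -0.73  0.  ]
[ 0.83 -0.62  0.  ]
[ 0.91 -0.5   0.  ]
[ 0.97 -0.37  0.  ]
```

```bash
python3 -m crank '[2.4,1,0,0,0, 0,0,2,0,0, 0,0,3,0,0, 0,0,2,0,0, 0,0,0.5,0,0, 0,0,0,0,0]'
python3 -m crank '[0.7,-1.4,0,0,0, 0.3,-1,0,0,0, 0.4,-1,0,0,0, 0.5,-0.9,0,0,0, 0.6,-0.8,0,0,0, 0.7,-0.7,0,0,0, 0.8,-0.6,0,0,0, 0.9,-0.5,0,0,0, 1,-0.4,0,0,0, 0,0,0,0,0]'
python3 -c "
from e import *
st()"
```

```text
time: 24.67
eef_pos: [0.4612, 0.0352, 0.2166]
ee_rot: [1.0, 0.02, -0.002, -0.0]
ft_force: [-0.4, -0.4, 0.1]
width: 0.0003
time: 25.5
eef_pos: [0.5195, 0.1113, 0.2185]
ee_rot: [1.0, 0.021, -0.0, -0.0]
ft_force: [-0.0, 0.6, -0.2]
width: 0.0003
t 25.5 tcp [0.5195 0.1113 0.2185] x-axis [ 0.999  0.041 -0.001] z [-0.001  0.001 -1.   ] F [-0.   0.6 -0.2] w 0.0003 q [0.08 0.03 1.85 0.   1.27 1.61]
```

```bash
python3 -m crank '[0.2,0,0,0,0, 0.1,0,0,0,0, 0,0,0,0,0]'
python3 -m crank '[0.15,0,0,0,0, 0,0,0,0,0, 0,0,0,0,0]'
python3 -m crank '[0.15,0,0,0,0, 0,0,0,0,0, 0,0,0,0,0]'
python3 -c "
from e import *
a=shot('scene','s11.png',(250,150,350,220),8)"
```

```text
time: 25.75
eef_pos: [0.5201, 0.111, 0.2185]
ee_rot: [1.0, 0.02, -0.002, -0.001]
ft_force: [-4.2, 3.0, 0.6]
width: 0.0001
time: 26.0
eef_pos: [0.5202, 0.1111, 0.2183]
ee_rot: [1.0, 0.02, -0.003, -0.001]
ft_force: [-7.9, 2.5, 2.8]
width: 0.0
time: 26.25
eef_pos: [0.5204, 0.1111, 0.2182]
ee_rot: [1.0, 0.02, -0.005, -0.001]
ft_force: [-11.1, 1.1, 4.5]
width: -0.0003
```

View pics/s11.png

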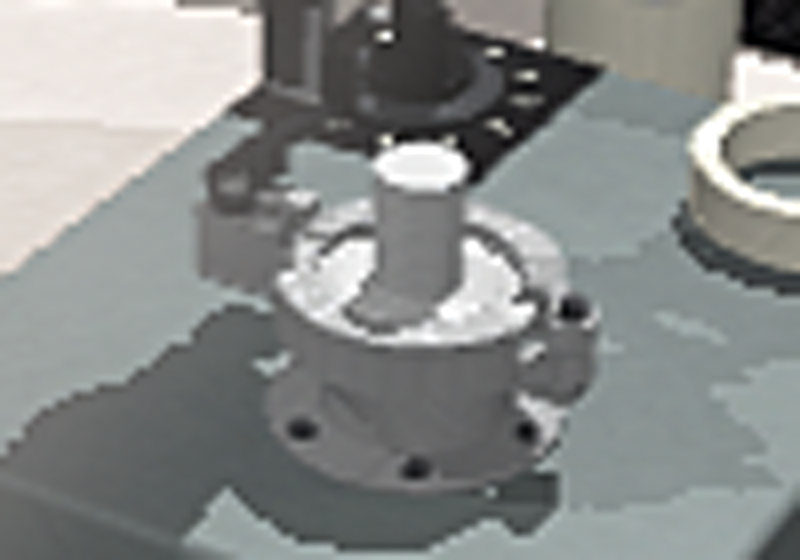

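The force builds with no motion: the TCP is at (0.5204, 0.1111) against about (0.5217, 0.1108) predicted for home. I'll press a little more, back off, and take a clear look.

```bash
python3 -m crank '[0.25,0,0,0,0, 0.25,0,0,0,0, 0,0,0,0,0, 0,0,0,0,0]'
python3 -m crank '[-1,0,0,0,0, -2,0,0,0,0, -1,0,0,0,0, 0,0,-4,0,0, 0,0,-4,0,0, -4,0,0,0,0, -4,0,0,0,0, -1,-3,0,0,0, 0,-3,0,0,0, 0,-3,0,0,0, 0,0,0,0,0]'
python3 - <<'E'
from e import *
st()
a=shot('scene');b=shot('top')
x=cv2.resize(a['color'][150:220,250:350,::-1],(800,560)[:2],interpolation=cv2.INTER_CUBIC)[:,:,:]
y=cv2.resize(b['color'][165:265,180:300,::-1],None,fx=5,fy=5,interpolation=cv2.INTER_CUBIC)
x=cv2.resize(x,(400,280));y=cv2.resize(y,(400,333))
q=ext(-.069,.063);print('home tab px scene',(proj(a,(*q,.241))-[250,150])*4+2,'top',(proj(b,(*q,.241))-[180,165])*400/120+1.6)
c=np.zeros((333,800,3),np.uint8);c[:280,:400]=x;c[:,400:]=y
cv2.imwrite('pics/f.png',c)
for pp in(a,b):
  for d in spotter.spot_in("tape_roll",pp)[:1]+spotter.spot_in("cap_grip",pp)[:3]:print(round(d['score'],2),np.round(d['at'],3))
E
```

```text
time: 26.63
eef_pos: [0.521, 0.1113, 0.2179]
ee_rot: [1.0, 0.021, -0.01, -0.0]
ft_force: [-22.1, 0.3, 11.4]
width: -0.0002
time: 27.55
eef_pos: [0.3956, 0.1991, 0.2996]
ee_rot: [1.0, 0.022, 0.002, -0.002]
ft_force: [0.4, 0.0, -0.9]
width: -0.0001
t 27.55 tcp [0.3956 0.1991 0.2996] x-axis [0.999 0.045 0.004] z [ 0.003  0.004 -1.   ] F [ 0.4  0.  -0.9] w -0.0001 q [ 0.31 -0.24  1.94  0.    1.44  1.83]
home tab px scene [170.41539418  21.93254213] top [189.57297362 207.25596251]
0.94 [0.663 0.238 0.163]
0.96 [ 0.627 -0.415  0.016]
0.61 [ 0.587 -0.525  0.015]
0.27 [0.484 0.45  0.121]
0.59 [0.657 0.245 0.171]
0.78 [0.605 0.048 0.203]
0.73 [ 0.617 -0.402  0.013]
0.18 [0.566 0.122 0.149]
```

View pics/f.png

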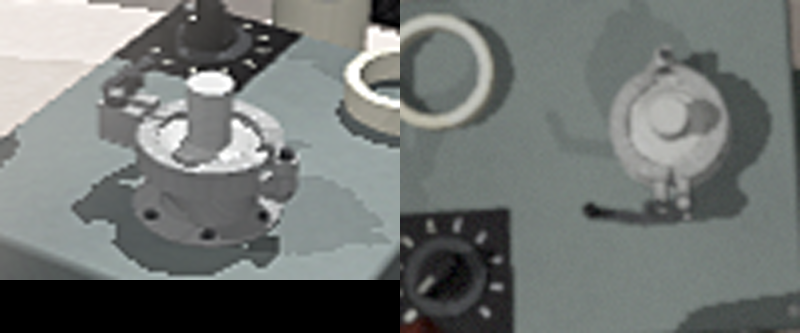

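The right panel shows the ring shut and the latch lying across the lugs. Its tab is at (592,210), with home predicted at (590,207). One last numeric check of the latch angle, with no picture.

```bash
python3 - <<'E'
from e import *
b=shot('top');a=shot('scene')
g=cv2.cvtColor(b['color'],cv2.COLOR_RGB2GRAY).astype(float)
q=ext(-.069,.063);u,v=proj(b,(*q,.241)).round().astype(int)
w=g[v-5:v+6,u-5:u+6];k=np.clip(60-w,0,None);yy,xx=np.mgrid[-5:6,-5:6]
print('min',w.min(),'tab centroid',u+(k*xx).sum()/k.sum(),v+(k*yy).sum()/k.sum())
for th in(0,.1,.2,.3):
    c,s=np.cos(th),np.sin(th);p=np.array([-.066,-.009])+.072*np.array([-s,c])-.003*np.array([c,s])
    print(th,proj(b,(*ext(*p),.235)))
sp=[d for d in spotter.cut_out('latch',b)][:1]
for d in sp:
    ys,xs=np.nonzero(d['pixels']);print(d['score'],xs.min(),xs.max(),ys.min(),ys.max())
E
```

```text
min 16.0 tab centroid 238.1390243902439 228.07560975609755
0 [236.64968799 226.89246756]
0.1 [237.01204068 229.6194829 ]
0.2 [237.64645153 232.29720863]
0.3 [238.54713128 234.89869537]
0.59 235 267 223 232
```

```bash
python3 -c "
from h import *
print(bot.finish_job())"
```

```text
the job is handed in; nothing more can be done
None
```

The shutdown sequence is done and handed in at about 28 s of robot time, in the order asked.

1. **Fan knob:** I turned it anticlockwise until the torque jumped at the stop. Afterwards its pointer aimed at the off dot.
2. **Blanking cap:** I set the aluminium cap on the inlet. It stopped at the predicted height to within 0.2 mm, and in the top view it was centred on the flange to about 2 mm.
3. **Clamp ring:** I pushed both halves round and squeezed the lugs together. The jaws read 27.5 mm across them, against 28 mm nominal when closed. Earlier grips read 1–2 mm under the true size, so this alone leaves room for a gap of about 1 mm.
4. **Hook latch:** I pushed it home until it stopped moving under 22 N of push. The last picture shows it lying across both lugs.

**Last checks:** the dark thumb post was about 1.2 pixels toward the open side of its predicted home position in the top view. Half of that is a camera offset also seen at the inlet, so the latch is within roughly 0.02–0.05 rad of home.

The tape roll and the red and pink look-alike caps had not moved. I did not re-measure the other items on the bench. The arm ended clear of everything.

I viewed 15 pictures, five over the budget of 10.

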